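# Nest the washed bath pans with fanned handles

## Robot

A 7-joint arm with a two-finger parallel gripper is mounted at the origin on the work surface. World frame = base frame: x ahead of the robot, y to its left, z up, the work surface at z = 0. Lengths are in m, angles in rad, forces in N, time in s.
With the tool pointing down it reaches from about 0.4 to 0.875 m from the base axis. Payload 6.5 kg.
Tool frame: the origin (TCP) lies at the very end of the fingers, on their centre line; the grasp point (between the pads) lies 19 mm behind it (ctrl.tcp_to_grasp is the distance from the TCP to the grasp point, in m); z points along the fingers, x is the direction in which the jaws open and shut, and the axes are right-handed (so a half turn about z gives the same grasp; the last joint's range is limited). The gripper opens to 88 mm and grips with 3 to 60 N. Pads are 18 mm wide; open, the fingers measure 123 mm over their backs; the gripper's body (75 mm by 187 mm) begins 45 mm behind the grasp point.
Start: joints at [-1.412, 0.536, -0.004, 1.538, 0.003, 1.067, -0.071], TCP at [0.145, 0.634, 0.239] pointing down, gripper open.
Joint ranges: [-2.7, 2.7], [-0.37, 2.16], [-1.27, 1.26], [0.24, 2.4], [-1.31, 4.45], [0.19, 1.91], [-2.76, 2.76]. Speed limits (rad/s): [2.39, 2.39, 3.14, 3.14, 3.14, 3.14, 3.14].

## Interface

Orientations are given as a unit quaternion [x, y, z, w].
In Python, from plant import ctrl, get_image, workorder, finder gives the robot as it stands. The module is installed in compiled form; this text tells all that it offers.
- The arm moves only by the shell command python3 -m inch 'ROWS' [FORCE]. ROWS is JSON, a list of rows, each an object with "dr": the turn, a rotation vector about the world's x, y, z in degrees, a list of three; "delta_pos": the shift along the world's x, y, z in m, a list of three; "jaw": the opening, from 0 (shut) to 1 (fully open). In form: [{"dr": [ax, ay, az], "delta_pos": [tx, ty, tz], "jaw": jaw}, ...]. A call has 1 to 20 rows; each row is the pose to reach, as a shift and turn from the pose measured when the call began; what a row does not reach only later rows make up. A row lasts 1/8 s, in which the tool goes at most 62.5 mm and 10.7 degrees, less where a joint would pass 70% of its speed; a pose out of reach is approached as far as the arm can. A call with a gripper value outside its range is refused whole. The fingers move at their own pace and stop on an object; FORCE is the grip in N (left out, the last holds). Time passes only in rows, so rows that repeat a pose let the fingers close. It gives the time, the measured TCP pose, the force and the opening at its end, in the units of the state.
- ctrl.state(): the state, without advancing time (a new reading comes with each control period).
- get_image(name): name is "scene" or "top"; returns a dict with "frame" (400x640x3 uint8, blue, green, red), "depth" (400x640 float32, m along the optical axis (not along the pixel's ray), 0 where there is no reading), "vertical_fov" (degrees; the focal length in pixels is half the picture's height over the tangent of half this angle, whatever the lens; pixels are square), "cx", "cy" (the principal point, pixels), "k1" (the pictures are not rectified: a ray, as slopes to the right and down, at radius r is drawn at 1 + k1 r^2 times it, then the intrinsics apply), "origin" and "attitude" of the camera in the world. Camera axes: x right, y up, looking along -z (the intrinsics and any distortion apply to the point x, -y, -z); pixel columns grow to the right and rows downward; lengths in m; the calibration is good to about 2 mm. A picture is of the moment at which its call begins.
- workorder.close_job(): hands the job in, once; it reports no verdict.
Trained networks look in a picture, given as the dict that the camera call returned (one of the last four; its "shot" number tells which), for a name from the list of things; names that differ only in an ending like _2 or _b are one class to them, and where a whole thing is asked for, a point or a joint stands for the part that bears it (a point fixed in the world has none). Each returns a list of dicts, best first, with "p" (0 to 1); they miss things now and then, are a little off and sometimes report something else, mostly with a low value. They report only what shows in the picture. A call takes as long as a camera call. They do not tell look-alikes from the thing itself.
- finder.trace(picture, label): "pixels" (400x640 bool, what is visible of it) and "extent" ([left, top, right, bottom] in pixels, round what is visible of it).
- finder.mark_of(picture, label): "centre" ([column, row] in pixels: a listed point, or the origin of a listed thing).
The state is a dict: "time": time; "joint_positions": joint angles; "qd": joint speeds; "effort": joint torques, N m; "tcp_pos": TCP position; "eef_rot": TCP orientation; "contact_force": force on the tool from outside, world axes, zero at the start; "moment": the same for the moment, N m; "opening": finger opening in m.
Only numpy, scipy, OpenCV 4.12 (cv2) and the standard library are available. Lean on these libraries where they do the work, as an engineer would, in place of code of your own. Each camera call takes 0.05 s, during which the arm holds its last target.

## Task

Put the washed steel pans away as one nest on the round cork mat (not the square one), one at a time: the largest centred on the mat, then the medium one inside it, then the smallest inside that, and last the lid on the smallest. Fan the handles to one side, each about an eighth of a turn on from the handle of the pan it sits in, so that none lies over another. Everything must end seated level and let go; do not disturb the little porcelain crucible.

Things in the scene. Friction and masses are not known exactly. Their poses are not given: they have to be found in the camera images.
- large_grip (a point): Largest open steel pan: 120 mm across outside, 40 high, wall 3, floor 4, 160 g. Level handle bar, 14 wide, 12 high, from 71 to 116 mm off the pan's axis, mid-height 2 above the rim. This point: grip point in mid-bar, 92 mm from the axis, 42 above the underside. x outward along the handle, z up. Pinch the bar across from above, about 45 N (pan overhangs). Starts upright, handle roughly towards the robot.
- medium_grip (a point): Middle-sized open steel pan: 88 mm across outside, 48 high, wall 3, floor 4, 110 g. Level handle bar, 14 wide, 12 high, from 56 to 106 mm off the pan's axis, mid-height 2 above the rim. This point: grip point in mid-bar, 84 mm from the axis, 50 above the underside. x outward along the handle, z up. Pinch the bar across from above, about 45 N (pan overhangs). Starts upright, handle roughly towards the robot. To nest on the largest's floor.
- small_grip (a point): Smallest open steel pan: 58 mm across outside, 58 high, wall 3, floor 4, 70 g. Level handle bar, 14 wide, 12 high, from 41 to 92 mm off the pan's axis, mid-height 2 above the rim. This point: grip point in mid-bar, 72 mm from the axis, 60 above the underside. x outward along the handle, z up. Pinch the bar across from above, about 45 N (pan overhangs). Starts upright, handle roughly towards the robot. To nest on the medium's floor.
- lid_mid (a point): Steel lid of the smallest pan: disc 64 mm across, 3 thick; upright knob on top, 20 across, 26 tall; plug below, 40 across, 5 deep, that drops into the pan's mouth (52 inside). 34 high in all, about 60 g. This point: on its axis, half-way up, 17 mm above the plug's underside, 9 above the disc's top. z up along the knob. Starts upright on the bench.
- round_mat: Round cork mat, 150 mm across, 4 mm thick, fixed to the bench: the place for the nest. Origin at the centre of its underside, z up. Its place differs from start to start.
- square_mat: Square cork mat, 130 mm a side, 4 mm thick, fixed to the bench, to stay empty. Origin at the centre of its underside, z up. It changes sides with the round mat.
- crucible: White porcelain crucible, a small open cup 40 mm across and 36 mm high, standing near the robot on the other side from the lid; not to be disturbed. Origin at the centre of its underside, z up.
Not all that is in view belongs to the job. What is shaped like the part that bears small_grip but blue is not meant. Leave any green look-alike of the part that bears medium_grip alone.

How it is judged:
By the outcome, as a careful person would: the job done as asked, in the order asked, and still so for the second after the job is handed in, with the robot touching nothing.
It also fails if it takes over 144 s, if anything falls off the work surface, if the arm or the gripper's body presses on something with over 40 N, if the wrist force passes 120 N, or if a joint passes its speed limit or range.

## Working session

There is one attempt and no reset: what is moved stays moved. The work goes in short steps, Python scripts to look and compute and a shell command to move; the robot and the scene stay as the last step left them, time stands still between calls to the robot, and variables do not carry over. Pictures are saved under pics/ and viewed, and the job is handed in when it is done.

```bash
mkdir -p pics; ls; cat > h.py <<'E'
import numpy as np, cv2
from plant import ctrl,get_image,workorder,finder
from scipy.spatial.transform import Rotation as R
def K(im):
    h,w=im['frame'].shape[:2]; f=h/2/np.tan(np.radians(im['vertical_fov'])/2); return f
def att(im):
    a=np.array(im['attitude'],float)
    return a if a.shape==(3,3) else R.from_quat(a).as_matrix()
def rays(im,uv):
    uv=np.atleast_2d(np.asarray(uv,float)); f=K(im)
    M=np.array([[f,0,im['cx']],[0,f,im['cy']],[0,0,1.]])
    p=cv2.undistortPointsIter(uv[:,None,:],M,np.array([im['k1'],0,0,0,0.]),None,None,(3,50,1e-9))[:,0]
    return np.c_[p[:,0],-p[:,1],-np.ones(len(p))]@att(im).T
def at_z(im,uv,z):
    d=rays(im,uv); o=np.array(im['origin']); t=(z-o[2])/d[:,2]; return o+d*t[:,None]
def cloud(im):
    h,w=im['depth'].shape; v,u=np.mgrid[:h,:w]
    d=rays(im,np.c_[u.ravel(),v.ravel()])
    P=np.array(im['origin'])+d*im['depth'].ravel()[:,None]
    P[im['depth'].ravel()<=0]=np.nan
    return P.reshape(h,w,3)
E
python3 - <<'E'
from h import *
for n in ['scene','top']:
    im=get_image(n); cv2.imwrite(f'pics/{n}0.png',im['frame'])
    print(n,{k:im[k] for k in im if k not in('frame','depth')})
    for l in ['large_grip','medium_grip','small_grip','lid_mid','round_mat','square_mat','crucible']:
        for r in finder.mark_of(im,l)[:4]: print(l,np.round(r['centre'],1),round(r['p'],2), end=' | ')
        for r in finder.trace(im,l)[:4]: print('T',r['extent'],round(r['p'],2),end=' | ')
        print()
print(ctrl.state(),ctrl.tcp_to_grasp)
E
```

```text
pics
scene {'vertical_fov': 50.78458674678832, 'cx': 317.2171642229157, 'cy': 201.3119660896339, 'k1': 0.01664212460662913, 'origin': array([ 0.90771932, -0.76778431,  0.85482084]), 'attitude': array([0.37206664, 0.09591515, 0.21453844, 0.89796434]), 'shot': 1}
large_grip [375.6 125.6] 0.76 | T [366.2, 121.1, 418.0, 148.2] 0.69 | 
medium_grip [229.5 304. ] 0.98 | medium_grip [164.9 328.8] 0.6 | T [158.0, 323.8, 214.5, 388.3] 0.82 | T [219.3, 294.8, 290.4, 335.7] 0.77 | T [365.0, 157.5, 414.3, 192.6] 0.33 | 
small_grip [319.3 189.6] 0.82 | small_grip [272.7 163. ] 0.64 | T [314.3, 183.7, 354.9, 214.7] 0.64 | T [268.3, 157.0, 288.9, 199.9] 0.64 | 
lid_mid [336.  153.6] 0.47 | T [328.8, 147.4, 348.9, 161.1] 0.72 | 
round_mat [324.5 267.5] 0.87 | round_mat [322.1 186.2] 0.16 | T [293.7, 246.9, 356.2, 300.4] 0.61 | 
square_mat [386.  173.3] 0.79 | T [362.6, 157.2, 411.0, 192.6] 0.71 | 
crucible [266.1 244.1] 0.49 | T [256.7, 230.5, 274.2, 251.9] 0.76 | 
top {'vertical_fov': 46.98325553372352, 'cx': 318.13556599605164, 'cy': 196.18756428087036, 'k1': -0.08640234361125868, 'origin': array([
[... 882 characters left out ...]
ons': array([-1.41222318,  0.5364091 , -0.00435101,  1.53788552,  0.00262111,
        1.06733775, -0.0711828 ]), 'qd': array([ 4.67407946e-04,  2.99300438e-04, -3.97942986e-04, -5.65599685e-04,
        7.45787882e-05,  3.24162983e-04, -1.76676122e-03]), 'effort': array([ 9.15492978e-05, -5.70892024e+01,  9.90078785e-01, -2.51912069e+01,
       -5.62653167e-02,  1.09961821e-02,  1.43103671e-05]), 'tcp_pos': array([0.14490799, 0.63362986, 0.23871612]), 'eef_rot': array([7.81941175e-01, 6.23352226e-01, 1.18895714e-05, 3.81560287e-05]), 'contact_force': array([ 0.28839464, -0.34882975, -0.32322089]), 'moment': array([-0.0314124 , -0.0137109 , -0.02932013]), 'opening': 0.08800914242761998} 0.0187
```

View pics/scene0.png

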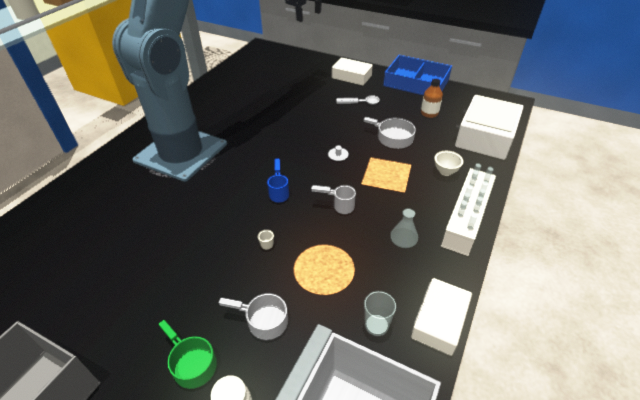

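View pics/top0.png

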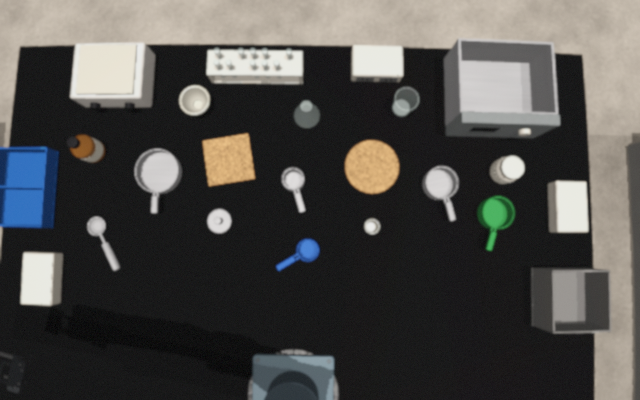

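Top view candidates:
- **Large pan:** steel at (158,172). It has no pan look-alike; the round bowl at (194,100) has no handle.
- **Medium pan:** steel at (440,183), against the green one at (495,213).
- **Small pan:** steel at (293,180), against the blue one at (307,250).
- **Lid:** (219,220).
- **Mats:** round at (371,166), square at (229,159).
- **Crucible:** (372,227).

I choose the steel ones, and next I measure them and crop.

```bash
cat > meas.py <<'E'
from h import *
from scipy.optimize import least_squares
# top and scene: fit model circle + handle from depth cloud
def pts(ims,c,rad,zmin=0.006):
    out=[]
    for im in ims:
        P=cloud(im).reshape(-1,3); 
        m=np.isfinite(P[:,0])&(np.hypot(P[:,0]-c[0],P[:,1]-c[1])<rad)&(P[:,2]>zmin)
        out.append(P[m])
    return out
E
python3 - <<'E'
from meas import *
ims=[get_image('top'),get_image('scene')]
top=ims[0]
f=cv2.resize(top['frame'][100:300,110:540],None,fx=1.85,fy=2.5,interpolation=cv2.INTER_CUBIC)
cv2.imwrite('pics/crop.png',cv2.resize(top['frame'][120:270,120:530],None,fx=1.95,fy=1.95,interpolation=cv2.INTER_CUBIC))
bench=cloud(top)[180:260:7,330:350:5].reshape(-1,3);print('bench z',np.nanmean(bench[:,2]),np.nanstd(bench[:,2]))
b2=cloud(ims[1])[300:380:9,60:150:9].reshape(-1,3)
for n,uv,z,rad in [('L',(158,172),.04,.14),('M',(440,183),.048,.13),('S',(293,180),.058,.11),('lid',(219,220),.02,.05),('round',(371,166),.004,.09),('sq',(229,159),.004,.08),('cruc',(372,227),.036,.04),('blue',(307,250),.058,.1)]:
    c=at_z(top,uv,z)[0]
    print(n,np.round(c,4))
    for im,P in zip(ims,pts(ims,c,rad,.0)):
        if len(P): print('  n',len(P),'zq',np.round(np.percentile(P[:,2],[1,5,25,50,75,95,99]),4))
E
```

```text
bench z 0.000931089078967065 0.0026264051086067517
L [0.5979 0.3767 0.04  ]
  n 5077 zq [0.     0.0003 0.0014 0.0029 0.0052 0.0372 0.0464]
  n 1815 zq [0.0001 0.0002 0.0011 0.0033 0.0212 0.0392 0.0464]
M [ 0.5782 -0.3909  0.048 ]
  n 4649 zq [0.0001 0.0003 0.0014 0.0028 0.0051 0.0463 0.0574]
  n 6027 zq [0.     0.0001 0.0008 0.0018 0.0043 0.0468 0.0561]
S [0.5786 0.0061 0.058 ]
  n 3135 zq [0.0001 0.0002 0.0012 0.0024 0.0042 0.0577 0.0676]
  n 1792 zq [0.     0.0001 0.0007 0.0019 0.0317 0.06   0.0662]
lid [0.4707 0.2081 0.02  ]
  n 766 zq [0.0001 0.0004 0.002  0.0058 0.0093 0.0313 0.037 ]
  n 323 zq [0.0001 0.0004 0.0017 0.0066 0.009  0.0319 0.0348]
round [ 0.6289 -0.2085  0.004 ]
  n 2756 zq [0.0001 0.0006 0.0025 0.0043 0.0063 0.0088 0.0105]
  n 2829 zq [0.0001 0.0005 0.002  0.0034 0.0046 0.0062 0.0074]
sq [0.6427 0.1894 0.004 ]
  n 2221 zq [0.0002 0.0008 0.0028 0.0045 0.0061 0.0087 0.0108]
  n 1231 zq [0.0001 0.0006 0.0022 0.0033 0.0045 0.0063 0.0076]
cruc [ 0.4574 -0.2077  0.036 ]
  n 478 zq [0.0001 0.0003 0.0014 0.0031 0.0062 0.0368 0.0395]
  n 401 zq [0.0001 0.0002 0.0012 0.009  0.0269 0.0357 0.0374]
blue [ 0.3938 -0.0342  0.058 ]
  n 2708 zq [0.     0.0002 0.0012 0.0025 0.0042 0.0589 0.0672]
  n 1406 zq [0.     0.0002 0.0008 0.0021 0.0332 0.0589 0.066 ]
```

View pics/crop.png

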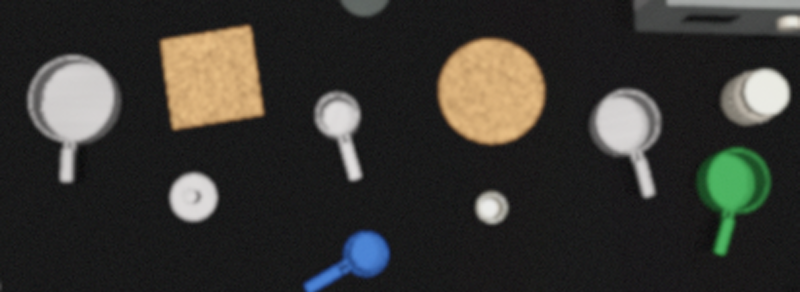

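Close crop confirms steel L, S and M plus the lid. The blue pan and green pan are distinct from them. Next, a silhouette fit to get accurate poses.

```bash
cat >> meas.py <<'E'
from scipy.optimize import minimize
def project(im,P):
    P=np.asarray(P,float); q=(P-np.array(im['origin']))@att(im)
    x=q[:,0]/-q[:,2]; y=-q[:,1]/-q[:,2]; s=1+im['k1']*(x*x+y*y); f=K(im)
    return np.c_[im['cx']+f*x*s, im['cy']+f*y*s]
t_=np.linspace(0,2*np.pi,72,endpoint=False); C_=np.c_[np.cos(t_),np.sin(t_)]
def cyl(r,z0,z1): return np.vstack([np.c_[C_*r,np.full(72,z0)],np.c_[C_*r,np.full(72,z1)]])
def box(x0,x1,w,z0,z1): return np.array([[x,y,z] for x in(x0,x1) for y in(-w/2,w/2) for z in(z0,z1)])
def pan(r,h,b0,b1): return [cyl(r,0,h),box(b0,b1,.014,h-.004,h+.008),box(r-.002,b0,.009,h-.009,h-.001)]
MODEL=dict(L=pan(.06,.04,.071,.116),M=pan(.044,.048,.056,.106),S=pan(.029,.058,.041,.092),
 lid=[cyl(.020,0,.005),cyl(.032,.005,.008),cyl(.010,.008,.034)],round=[cyl(.075,0,.004)],cruc=[cyl(.02,.0,.036)],square=[box(-.065,.065,.13,0,.004)])
def sil(im,parts,p,roi,ss=6):
    x0,y0,x1,y1=roi; m=np.zeros(((y1-y0)*ss,(x1-x0)*ss),np.uint8); c,s=np.cos(p[2]),np.sin(p[2])
    for Q in parts:
        W=np.c_[p[0]+c*Q[:,0]-s*Q[:,1],p[1]+s*Q[:,0]+c*Q[:,1],Q[:,2]+(p[3] if len(p)>3 else 0)]
        uv=(project(im,W)-[x0-.5,y0-.5])*ss-.5
        h=cv2.convexHull(uv.astype(np.float32))
        cv2.fillPoly(m,[np.round(h*16).astype(np.int32)],1,shift=4)
    return cv2.resize(m.astype(np.float32),(x1-x0,y1-y0),interpolation=cv2.INTER_AREA)
def fit(im,name,p0,pad=4,z=0,lo=28,hi=90,rot=True):
    parts=MODEL[name]; uv=np.vstack([project(im,np.c_[p0[0]+np.cos(p0[2])*Q[:,0]-np.sin(p0[2])*Q[:,1],p0[1]+np.sin(p0[2])*Q[:,0]+np.cos(p0[2])*Q[:,1],Q[:,2]+z]) for Q in parts])
    a=np.floor(uv.min(0)-pad).astype(int); b=np.ceil(uv.max(0)+pad).astype(int); roi=(max(a[0],0),max(a[1],0),min(b[0],640),min(b[1],400))
    g=im['frame'][roi[1]:roi[3],roi[0]:roi[2]].max(2).astype(float)
    T=np.clip((g-lo)/(hi-lo),0,1)
    def cost(q):
        th=p0[2]+q[2]/50 if rot else p0[2]
        return np.abs(cv2.GaussianBlur(sil(im,parts,[p0[0]+q[0]/1000,p0[1]+q[1]/1000,th,z],roi),(0,0),.7)-T).sum()
    r=minimize(cost,[0,0,0],method='Nelder-Mead',options=dict(initial_simplex=[[0,0,0],[8,0,0],[0,8,0],[0,0,5]],xatol=.02,fatol=.01,maxiter=400))
    return np.array([p0[0]+r.x[0]/1000,p0[1]+r.x[1]/1000,p0[2]+(r.x[2]/50 if rot else 0)]),r.fun,T.sum()
E
python3 - <<'E'
from meas import *
ims=[get_image('top'),get_image('scene')]
print('bench gray',np.percentile(ims[0]['frame'][230:260,330:350].max(2),[5,50,95]),np.percentile(ims[1]['frame'][300:340,80:150].max(2),[5,50,95]))
G=dict(L=(.598,.377,np.pi),M=(.578,-.391,3.4),S=(.578,.006,3.4),lid=(.4707,.2081,0),round=(.629,-.2085,0),cruc=(.457,-.2077,0),square=(.6427,.1894,.12))
for n,g in G.items():
  for im,nm in zip(ims,('top','scene')):
    p,c,t=fit(im,n,g,rot=n in 'LMS' or n=='square'); print(n,nm,np.round(p[:2],4),round(np.degrees(p[2]),1),round(c,1),round(t,1))
E
```

```text
bench gray [22. 25. 28.] [27. 30. 33.]
L top [0.6032 0.3846] 181.0 163.4 1957.4
L scene [0.6019 0.3824] 179.5 443.5 1501.5
M top [ 0.5819 -0.397 ] 194.7 159.8 1259.4
M scene [ 0.5801 -0.3954] 194.8 791.5 2637.8
S top [0.5843 0.0099] 198.1 162.6 702.4
S scene [0.5825 0.0096] 197.4 346.0 1048.0
lid top [0.4693 0.2107] 0.0 126.4 557.2
lid scene [0.4706 0.2109] 0.0 115.8 342.0
round top [ 0.6286 -0.2103] 0.0 274.3 2516.7
round scene [ 0.6292 -0.2141] 0.0 901.4 3357.4
cruc top [ 0.4596 -0.2094] 0.0 66.3 263.7
cruc scene [ 0.4568 -0.2046] 0.0 101.5 380.9
square top [0.6423 0.1912] 8.8 260.2 2406.7
square scene [0.6441 0.1912] 8.0 651.4 1911.8
```

```bash
python3 - <<'E'
from meas import *
ims=[get_image('top'),get_image('scene')]
G=dict(L=(.603,.3835,np.pi),M=(.581,-.396,3.4),S=(.583,.01,3.45),lid=(.4707,.2108,0),round=(.629,-.212,0),cruc=(.458,-.207,0),square=(.6427,.1912,.15))
tiles=[]
for n,g in G.items():
  for im,nm in zip(ims,('top','scene')):
    p,c,t=fit(im,n,g,rot=n in 'LMS' or n=='square',lo=40,hi=100,pad=3); print(n,nm,np.round(p[:2],4),round(np.degrees(p[2]),1),round(c,1),round(t,1))
    u,v=np.round(project(im,[[p[0],p[1],.02]])[0]).astype(int); roi=(u-45,v-45,u+45,v+45)
    m=sil(im,MODEL[n],p,roi); k=2
    t=cv2.resize(im['frame'][roi[1]:roi[3],roi[0]:roi[2]],None,fx=k,fy=k)
    M=cv2.resize(m,None,fx=k,fy=k)>.5
    cs,_=cv2.findContours(M.astype(np.uint8),0,2); cv2.drawContours(t,cs,-1,(0,0,255),1)
    if n in('L','M','S','round'): tiles.append(t)
cv2.imwrite('pics/ov.png',np.vstack([np.hstack(tiles[:4]),np.hstack(tiles[4:])]))
E
```

```text
L top [0.604  0.3855] 181.9 120.2 1894.2
L scene [0.6017 0.384 ] 181.4 143.2 1196.9
M top [ 0.5822 -0.3983] 193.4 111.2 1205.9
M scene [ 0.58   -0.3955] 194.8 338.4 2169.2
S top [0.5854 0.0088] 197.1 131.8 670.4
S scene [0.5821 0.0099] 199.1 105.3 800.0
lid top [0.4707 0.2101] 0.0 107.7 538.1
lid scene [0.4684 0.2116] 0.0 43.1 267.0
round top [ 0.6279 -0.2103] 0.0 230.8 2472.0
round scene [ 0.6287 -0.2123] 0.0 558.2 3007.8
cruc top [ 0.461  -0.2094] 0.0 53.1 249.9
cruc scene [ 0.457  -0.2047] 0.0 37.8 292.3
square top [0.6429 0.192 ] 10.7 218.7 2364.2
square scene [0.6429 0.1919] 9.5 308.1 1567.2
```

View pics/ov.png

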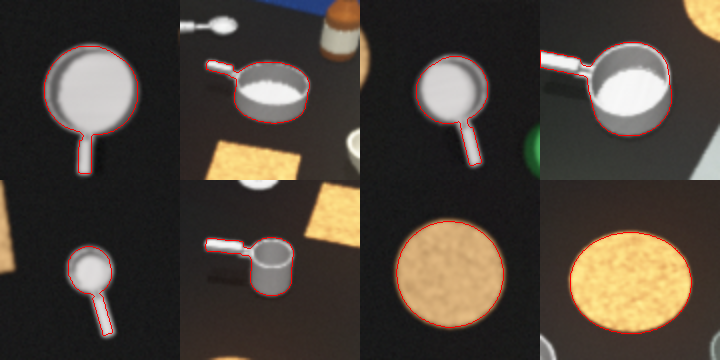

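The overlays fit both views within about 2 mm, so I average the two:

| Thing | x, y (m) | Handle direction |
|---|---|---|
| L | (.603, .385) | 182° |
| M | (.581, −.397) | 194° |
| S | (.584, .0095) | 198° |
| Lid | (.470, .211) | – |
| Round mat | (.6285, −.211) | – |

Planned handle directions are L 135°, M 180° and S 225°. First move: go above the large pan's handle.

```bash
python3 -m inch '[{"dr":[0,0,0],"delta_pos":[0.06,-0.04,0],"jaw":1},{"dr":[0,0,5],"delta_pos":[0.12,-0.08,0],"jaw":1},{"dr":[0,0,10],"delta_pos":[0.18,-0.12,0],"jaw":1},{"dr":[0,0,14.5],"delta_pos":[0.22,-0.16,0],"jaw":1},{"dr":[0,0,14.5],"delta_pos":[0.27,-0.19,-0.02],"jaw":1},{"dr":[0,0,14.5],"delta_pos":[0.32,-0.22,-0.05],"jaw":1},{"dr":[0,0,14.5],"delta_pos":[0.366,-0.252,-0.09],"jaw":1},{"dr":[0,0,14.5],"delta_pos":[0.366,-0.252,-0.12],"jaw":0.5},{"dr":[0,0,14.5],"delta_pos":[0.366,-0.252,-0.12],"jaw":0.5},{"dr":[0,0,14.5],"delta_pos":[0.366,-0.252,-0.12],"jaw":0.5}]' 45
python3 - <<'E'
from h import *
im=get_image('top'); cv2.imwrite('pics/t1.png',cv2.resize(im['frame'][120:270,80:280],None,fx=3,fy=3))
im=get_image('scene'); cv2.imwrite('pics/s1.png',cv2.resize(im['frame'][50:200,300:500],None,fx=3,fy=3))
E
```

```text
time: 3.05
tcp_pos: [0.5103, 0.3835, 0.1199]
eef_rot: [0.697, 0.718, 0.001, -0.001]
contact_force: [-0.6, -0.6, 0.3]
opening: 0.0601
```

View pics/t1.png

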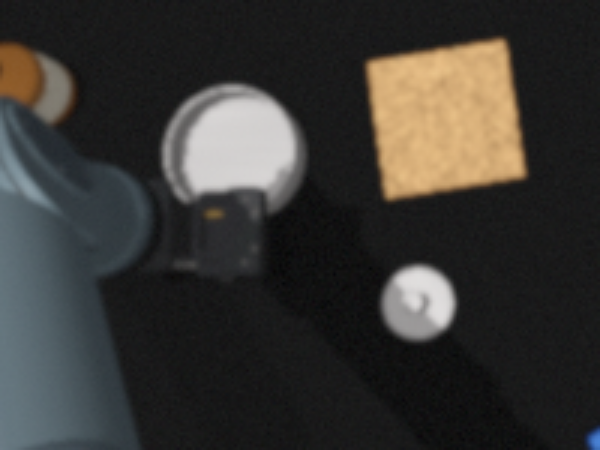

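View pics/s1.png

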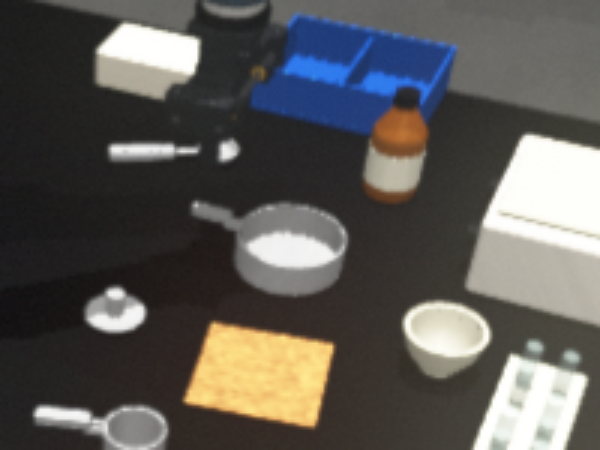

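```bash
python3 - <<'E'
from meas import *
im=get_image('scene'); t=get_image('top'); p=ctrl.state()['tcp_pos']; print(p)
for a in (im,t): print(project(a,[p,p+[0,0,.0637]]))
cv2.imwrite('pics/s2.png',cv2.resize(im['frame'][0:180,290:490],None,fx=3,fy=3))
E
```

```text
[0.51058061 0.38354715 0.12051995]
[[373.13893788  99.6708911 ]
 [374.79830515  81.81222908]]
[[143.0499897  201.16521366]
 [133.36934812 198.78639204]]
```

View pics/s2.png

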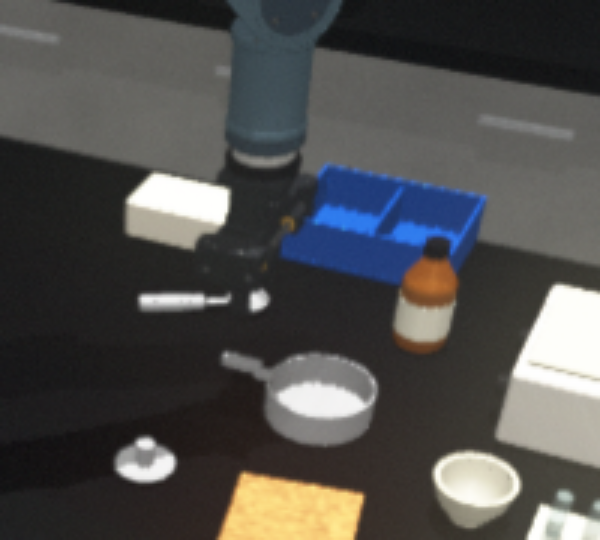

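```bash
python3 -m inch '[{"dr":[0,0,0],"delta_pos":[0.0005,-0.0015,-0.04],"jaw":0.5},{"dr":[0,0,0],"delta_pos":[0.0005,-0.0015,-0.075],"jaw":0.5},{"dr":[0,0,0],"delta_pos":[0.0005,-0.0015,-0.097],"jaw":0.5},{"dr":[0,0,0],"delta_pos":[0.0005,-0.0015,-0.097],"jaw":0.5},{"dr":[0,0,0],"delta_pos":[0.0005,-0.0015,-0.097],"jaw":0.2},{"dr":[0,0,0],"delta_pos":[0.0005,-0.0015,-0.097],"jaw":0},{"dr":[0,0,0],"delta_pos":[0.0005,-0.0015,-0.097],"jaw":0},{"dr":[0,0,0],"delta_pos":[0.0005,-0.0015,-0.097],"jaw":0},{"dr":[0,0,0],"delta_pos":[0.0005,-0.0015,-0.097],"jaw":0},{"dr":[0,0,0],"delta_pos":[0.0005,-0.0015,-0.097],"jaw":0}]' 45
```

```text
time: 4.5
tcp_pos: [0.5113, 0.3823, 0.024]
eef_rot: [0.696, 0.718, 0.002, -0.0]
contact_force: [-0.9, -1.4, 5.0]
opening: 0.0131
```

```bash
python3 -m inch '[{"dr":[0,0,0],"delta_pos":[0,0,0.01],"jaw":0},{"dr":[0,0,0],"delta_pos":[0,0,0.03],"jaw":0},{"dr":[0,0,0],"delta_pos":[0,0,0.06],"jaw":0},{"dr":[0,0,0],"delta_pos":[0,0,0.09],"jaw":0},{"dr":[0,0,0],"delta_pos":[0,0,0.12],"jaw":0},{"dr":[0,0,0],"delta_pos":[0,0,0.125],"jaw":0},{"dr":[0,0,0],"delta_pos":[0,0,0.125],"jaw":0}]' 45
python3 - <<'E'
from meas import *
im=get_image('scene'); t=get_image('top'); s=ctrl.state(); p=s['tcp_pos']; print(p,R.from_quat(s['eef_rot']).as_euler('xyz',degrees=True),s['opening'],s['contact_force'])
cv2.imwrite('pics/s3.png',np.hstack([cv2.resize(im['frame'][20:180,300:460],None,fx=2.4,fy=2.4),cv2.resize(t['frame'][100:260,60:220],None,fx=2.4,fy=2.4)]))
E
```

```text
time: 5.38
tcp_pos: [0.511, 0.3821, 0.149]
eef_rot: [0.696, 0.718, 0.002, -0.0]
contact_force: [-0.3, -0.9, -2.6]
opening: 0.013
[0.51047564 0.3816715  0.14774119] [ 1.79980255e+02 -6.96236787e-02  9.17451070e+01] 0.013382364159405817 [-0.61663467 -0.50046586 -3.17748059]
```

View pics/s3.png

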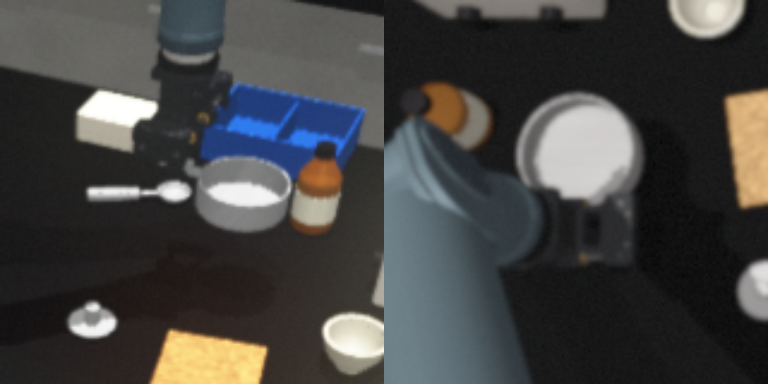

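```bash
python3 -m inch '[{"dr":[0,0,0],"delta_pos":[0.0,-0.02,0],"jaw":0},{"dr":[0,0,-3],"delta_pos":[0.0,-0.055,0],"jaw":0},{"dr":[0,0,-7],"delta_pos":[0.01,-0.1,0],"jaw":0},{"dr":[0,0,-11],"delta_pos":[0.01,-0.145,0],"jaw":0},{"dr":[0,0,-15],"delta_pos":[0.02,-0.19,0],"jaw":0},{"dr":[0,0,-20],"delta_pos":[0.02,-0.235,0],"jaw":0},{"dr":[0,0,-25],"delta_pos":[0.03,-0.28,0],"jaw":0},{"dr":[0,0,-30],"delta_pos":[0.03,-0.325,0],"jaw":0},{"dr":[0,0,-35],"delta_pos":[0.04,-0.37,0],"jaw":0},{"dr":[0,0,-40],"delta_pos":[0.045,-0.415,0],"jaw":0},{"dr":[0,0,-44],"delta_pos":[0.05,-0.46,0],"jaw":0},{"dr":[0,0,-46.5],"delta_pos":[0.053,-0.5,0],"jaw":0},{"dr":[0,0,-46.5],"delta_pos":[0.053,-0.528,0],"jaw":0},{"dr":[0,0,-46.5],"delta_pos":[0.053,-0.528,-0.03],"jaw":0},{"dr":[0,0,-46.5],"delta_pos":[0.053,-0.528,-0.06],"jaw":0},{"dr":[0,0,-46.5],"delta_pos":[0.053,-0.528,-0.08],"jaw":0},{"dr":[0,0,-46.5],"delta_pos":[0.053,-0.528,-0.08],"jaw":0},{"dr":[0,0,-46.5],"delta_pos":[0.053,-0.528,-0.08],"jaw":0}]' 45
python3 - <<'E'
from meas import *
im=get_image('scene'); t=get_image('top'); s=ctrl.state(); p=s['tcp_pos']; print(p,R.from_quat(s['eef_rot']).as_euler('xyz',degrees=True),s['opening'],s['contact_force'])
cv2.imwrite('pics/s4.png',np.hstack([cv2.resize(im['frame'][160:320,240:400],None,fx=2.4,fy=2.4),cv2.resize(t['frame'][90:250,290:450],None,fx=2.4,fy=2.4)]))
E
```

```text
time: 7.72
tcp_pos: [0.5639, -0.1468, 0.0686]
eef_rot: [0.923, 0.385, 0.001, 0.0]
contact_force: [-0.4, -0.3, -1.2]
opening: 0.0133
[ 0.56429596 -0.14660491  0.06888713] [ 1.79882805e+02 -1.31658857e-01  4.52453926e+01] 0.013416970172161707 [-0.95577354  0.20259541 -2.2131297 ]
```

View pics/s4.png

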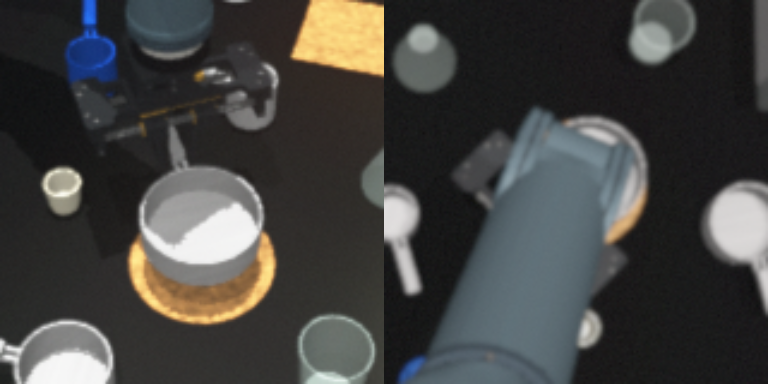

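```bash
python3 -m inch '[{"dr":[0,0,0],"delta_pos":[-0.0005,0.0005,-0.02],"jaw":0},{"dr":[0,0,0],"delta_pos":[-0.0005,0.0005,-0.035],"jaw":0},{"dr":[0,0,0],"delta_pos":[-0.0005,0.0005,-0.039],"jaw":0},{"dr":[0,0,0],"delta_pos":[-0.0005,0.0005,-0.04],"jaw":0},{"dr":[0,0,0],"delta_pos":[-0.0005,0.0005,-0.041],"jaw":0},{"dr":[0,0,0],"delta_pos":[-0.0005,0.0005,-0.041],"jaw":0}]' 45
```

```text
time: 8.57
tcp_pos: [0.5641, -0.1463, 0.0283]
eef_rot: [0.923, 0.385, 0.002, 0.001]
contact_force: [-1.2, 0.2, 2.1]
opening: 0.0131
```

```bash
python3 - <<'E'
from meas import *
im=get_image('scene')
P=cloud(im).reshape(-1,3); c=np.array([.6285,-.2113])
d=P[:,:2]-c; r=np.hypot(*d.T); m=np.isfinite(P[:,0])&(r<.045)&(P[:,2]<.03)&(P[:,2]>0)
Q=P[m]; A=np.c_[Q[:,:2]-c,np.ones(len(Q))]; print('floor',len(Q),np.linalg.lstsq(A,Q[:,2],rcond=None)[0])
m=np.isfinite(P[:,0])&(r<.066)&(r>.052)&(P[:,2]>.036)&(P[:,2]<.055)
Q=P[m]; A=np.c_[Q[:,:2]-c,np.ones(len(Q))]; print('rim',len(Q),np.linalg.lstsq(A,Q[:,2],rcond=None)[0])
cv2.imwrite('pics/s5.png',cv2.resize(im['frame'][160:320,240:400],None,fx=3.5,fy=3.5))
E
```

```text
floor 744 [ 0.00111282 -0.00233996  0.0078166 ]
rim 330 [-0.00148995  0.00249706  0.04172667]
```

View pics/s5.png

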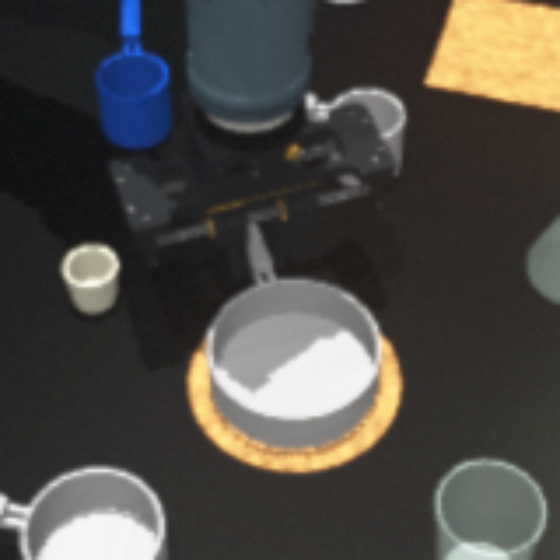

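Level and seated (floor at 7.8 mm, 8 expected). Releasing.

```bash
python3 -m inch '[{"dr":[0,0,0],"delta_pos":[0,0,0],"jaw":0.2},{"dr":[0,0,0],"delta_pos":[0,0,0],"jaw":0.4},{"dr":[0,0,0],"delta_pos":[0,0,0],"jaw":0.4},{"dr":[0,0,0],"delta_pos":[0,0,0],"jaw":0.4},{"dr":[0,0,0],"delta_pos":[0,0,0.03],"jaw":0.4},{"dr":[0,0,0],"delta_pos":[0,0,0.07],"jaw":0.4},{"dr":[0,0,-10],"delta_pos":[0,0,0.12],"jaw":0.4},{"dr":[0,0,-20],"delta_pos":[-0.01,-0.01,0.14],"jaw":0.5},{"dr":[0,0,-30],"delta_pos":[-0.02,-0.04,0.14],"jaw":0.5},{"dr":[0,0,-40],"delta_pos":[-0.03,-0.08,0.14],"jaw":0.5},{"dr":[0,0,-50],"delta_pos":[-0.04,-0.12,0.14],"jaw":0.5},{"dr":[0,0,-60],"delta_pos":[-0.05,-0.16,0.14],"jaw":0.5},{"dr":[0,0,-70],"delta_pos":[-0.06,-0.20,0.14],"jaw":0.5},{"dr":[0,0,-80],"delta_pos":[-0.064,-0.24,0.14],"jaw":0.5},{"dr":[0,0,-90],"delta_pos":[-0.064,-0.27,0.14],"jaw":0.5},{"dr":[0,0,-100],"delta_pos":[-0.064,-0.27,0.14],"jaw":0.5},{"dr":[0,0,-110],"delta_pos":[-0.064,-0.27,0.14],"jaw":0.5},{"dr":[0,0,-121],"delta_pos":[-0.064,-0.27,0.14],"jaw":0.5},{"dr":[0,0,-121],"delta_pos":[-0.064,-0.27,0.14],"jaw":0.5},{"dr":[0,0,-121],"delta_pos":[-0.064,-0.27,0.14],"jaw":0.5}]' 45
cat > ov.py <<'E'
from meas import *
import sys
def show(ims,items,fn,half=45,k=4):
    tiles=[]
    for im,nm in ims:
        for n,p in items:
            u,v=np.round(project(im,[[p[0],p[1],.03]])[0]).astype(int); roi=(u-half,v-half,u+half,v+half)
            t=cv2.resize(im['frame'][roi[1]:roi[3],roi[0]:roi[2]],None,fx=k,fy=k)
            M=cv2.resize(sil(im,MODEL[n],p,roi),None,fx=k,fy=k)>.5
            cs,_=cv2.findContours(M.astype(np.uint8),0,2); cv2.drawContours(t,cs,-1,(0,0,255),1); tiles.append(t)
    cv2.imwrite(fn,np.hstack(tiles))
E
python3 - <<'E'
from ov import *
im=get_image('scene'); t=get_image('top'); s=ctrl.state(); print(s['tcp_pos'],R.from_quat(s['eef_rot']).as_euler('xyz',degrees=True))
show([(t,0),(im,0)],[('L',(.6285,-.2113,np.radians(135),.004))],'pics/o1.png')
print(project(im,[[.5812,-.397,.03]]))
E
```

```text
time: 11.12
tcp_pos: [0.5001, -0.4162, 0.1682]
eef_rot: [0.79, -0.613, 0.0, 0.002]
contact_force: [-0.1, -0.1, -0.8]
opening: 0.0443
[ 0.50006432 -0.4162473   0.16839681] [ 1.79863309e+02 -1.44184577e-01 -7.56322467e+01]
[[266.55133641 315.06535388]]
```

View pics/o1.png

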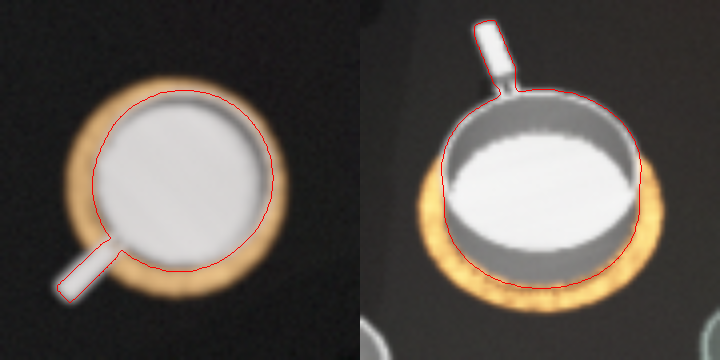

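Large pan sits on the mat as planned, within about 1 mm in both views. Now the medium.

```bash
python3 -m inch '[{"dr":[0,0,0],"delta_pos":[-0.0005,-0.001,-0.05],"jaw":0.5},{"dr":[0,0,0],"delta_pos":[-0.0005,-0.001,-0.10],"jaw":0.5},{"dr":[0,0,0],"delta_pos":[-0.0005,-0.001,-0.125],"jaw":0.5},{"dr":[0,0,0],"delta_pos":[-0.0005,-0.001,-0.137],"jaw":0.5},{"dr":[0,0,0],"delta_pos":[-0.0005,-0.001,-0.137],"jaw":0.5},{"dr":[0,0,0],"delta_pos":[-0.0005,-0.001,-0.137],"jaw":0.2},{"dr":[0,0,0],"delta_pos":[-0.0005,-0.001,-0.137],"jaw":0},{"dr":[0,0,0],"delta_pos":[-0.0005,-0.001,-0.137],"jaw":0},{"dr":[0,0,0],"delta_pos":[-0.0005,-0.001,-0.137],"jaw":0},{"dr":[0,0,0],"delta_pos":[-0.0005,-0.001,-0.137],"jaw":0}]' 45
```

```text
time: 12.48
tcp_pos: [0.4996, -0.4174, 0.0317]
eef_rot: [0.79, -0.613, 0.0, 0.002]
contact_force: [0.5, 0.6, 1.9]
opening: 0.0133
```

```bash
python3 -m inch '[{"dr":[0,0,0],"delta_pos":[0,0,0.01],"jaw":0},{"dr":[0,0,0],"delta_pos":[0,0,0.04],"jaw":0},{"dr":[0,0,0],"delta_pos":[0,0,0.08],"jaw":0},{"dr":[0,0,0],"delta_pos":[0,0,0.11],"jaw":0},{"dr":[0,0,0],"delta_pos":[0,0.01,0.12],"jaw":0},{"dr":[0,0,-3],"delta_pos":[0.01,0.04,0.12],"jaw":0},{"dr":[0,0,-6],"delta_pos":[0.02,0.08,0.12],"jaw":0},{"dr":[0,0,-9],"delta_pos":[0.03,0.12,0.12],"jaw":0},{"dr":[0,0,-12],"delta_pos":[0.04,0.16,0.12],"jaw":0},{"dr":[0,0,-14.2],"delta_pos":[0.045,0.19,0.12],"jaw":0},{"dr":[0,0,-14.2],"delta_pos":[0.045,0.206,0.12],"jaw":0},{"dr":[0,0,-14.2],"delta_pos":[0.045,0.206,0.09],"jaw":0},{"dr":[0,0,-14.2],"delta_pos":[0.045,0.206,0.07],"jaw":0},{"dr":[0,0,-14.2],"delta_pos":[0.045,0.206,0.07],"jaw":0},{"dr":[0,0,-14.2],"delta_pos":[0.045,0.206,0.07],"jaw":0}]' 45
python3 - <<'E'
from ov import *
im=get_image('scene'); t=get_image('top'); s=ctrl.state(); print(s['tcp_pos'],R.from_quat(s['eef_rot']).as_euler('xyz',degrees=True),s['contact_force'],s['opening'])
p=s['tcp_pos']
show([(t,0),(im,0)],[('M',(p[0]+.084,p[1],np.pi,p[2]-.0313))],'pics/o2.png')
E
```

```text
time: 14.35
tcp_pos: [0.5447, -0.2123, 0.1023]
eef_rot: [0.708, -0.706, 0.001, 0.002]
contact_force: [-1.1, -0.4, -1.1]
opening: 0.0131
[ 0.54505132 -0.21212409  0.10255474] [179.94864497  -0.19711561 -89.86425323] [-0.01500882  0.16573415 -2.06812349] 0.013269236491087699
```

View pics/o2.png

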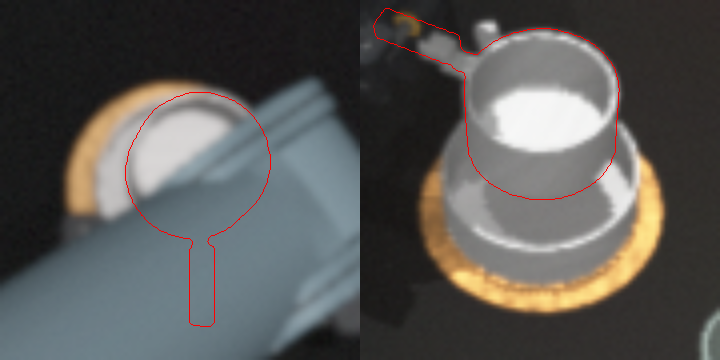

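```bash
python3 -m inch '[{"dr":[0,0,0],"delta_pos":[-0.0003,0.001,-0.02],"jaw":0},{"dr":[0,0,0],"delta_pos":[-0.0003,0.001,-0.04],"jaw":0},{"dr":[0,0,0],"delta_pos":[-0.0003,0.001,-0.055],"jaw":0},{"dr":[0,0,0],"delta_pos":[-0.0003,0.001,-0.06],"jaw":0},{"dr":[0,0,0],"delta_pos":[-0.0003,0.001,-0.062],"jaw":0},{"dr":[0,0,0],"delta_pos":[-0.0003,0.001,-0.063],"jaw":0},{"dr":[0,0,0],"delta_pos":[-0.0003,0.001,-0.063],"jaw":0}]' 45
python3 - <<'E'
from ov import *
im=get_image('scene'); t=get_image('top'); s=ctrl.state(); print(s['tcp_pos'],R.from_quat(s['eef_rot']).as_euler('xyz',degrees=True),s['contact_force'],s['opening'])
p=s['tcp_pos']
show([(im,0)],[('M',(p[0]+.084,p[1],np.pi,p[2]-.0313)),('L',(.6285,-.2113,np.radians(135),.004))],'pics/o3.png')
E
```

```text
time: 15.32
tcp_pos: [0.5451, -0.2113, 0.0401]
eef_rot: [0.708, -0.706, 0.001, 0.001]
contact_force: [0.3, 0.4, 0.9]
opening: 0.0136
[ 0.54500718 -0.21127126  0.03995578] [179.9888662   -0.21117894 -89.86829326] [-0.19063486 -0.05701791  0.52169123] 0.013041301964947578
```

View pics/o3.png

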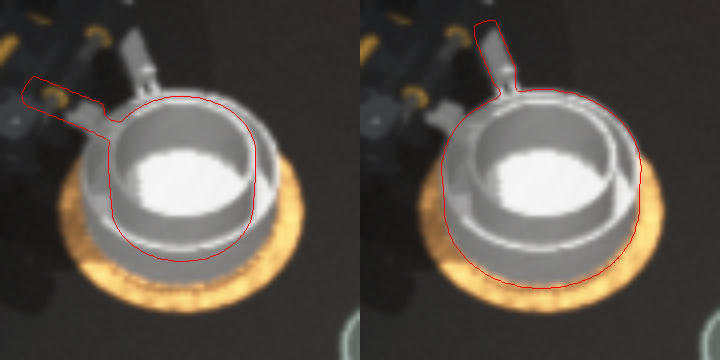

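```bash
python3 -m inch '[{"dr":[0,0,0],"delta_pos":[0,0,0],"jaw":0.2},{"dr":[0,0,0],"delta_pos":[0,0,0],"jaw":0.35},{"dr":[0,0,0],"delta_pos":[0,0,0],"jaw":0.35},{"dr":[0,0,0],"delta_pos":[0,0,0],"jaw":0.35},{"dr":[0,0,0],"delta_pos":[0,0,0.03],"jaw":0.35},{"dr":[0,0,0],"delta_pos":[0,0,0.07],"jaw":0.35},{"dr":[0,0,0],"delta_pos":[0,0,0.11],"jaw":0.35},{"dr":[0,0,5],"delta_pos":[-0.01,0.02,0.13],"jaw":0.5},{"dr":[0,0,10],"delta_pos":[-0.02,0.06,0.13],"jaw":0.5},{"dr":[0,0,15],"delta_pos":[-0.03,0.10,0.13],"jaw":0.5},{"dr":[0,0,18],"delta_pos":[-0.03,0.15,0.13],"jaw":0.5},{"dr":[0,0,18],"delta_pos":[-0.03,0.1985,0.13],"jaw":0.5},{"dr":[0,0,18],"delta_pos":[-0.03,0.1985,0.12],"jaw":0.5},{"dr":[0,0,18],"delta_pos":[-0.03,0.1985,0.10],"jaw":0.5},{"dr":[0,0,18],"delta_pos":[-0.03,0.1985,0.10],"jaw":0.5}]' 45
python3 - <<'E'
from ov import *
im=get_image('scene'); t=get_image('top'); s=ctrl.state(); print(s['tcp_pos'],R.from_quat(s['eef_rot']).as_euler('xyz',degrees=True),s['contact_force'],s['opening'])
show([(t,0),(im,0)],[('M',(.6287,-.2113,np.pi,.008))],'pics/o4.png')
p,c,_=fit(im,'S',(.583,.01,3.45),lo=40,hi=100,pad=3);print(p[:2],np.degrees(p[2]),c)
E
```

```text
time: 17.3
tcp_pos: [0.5136, -0.0144, 0.1384]
eef_rot: [0.809, -0.588, 0.001, 0.002]
contact_force: [0.2, -0.6, -0.4]
opening: 0.0441
[ 0.51473135 -0.01444307  0.13973245] [179.9408592   -0.24088228 -72.02668147] [ 0.81487106 -0.01611631  0.48883384] 0.04403813771348882
[0.58220978 0.00929486] 199.3523535303791 62.23163584449029
```

View pics/o4.png

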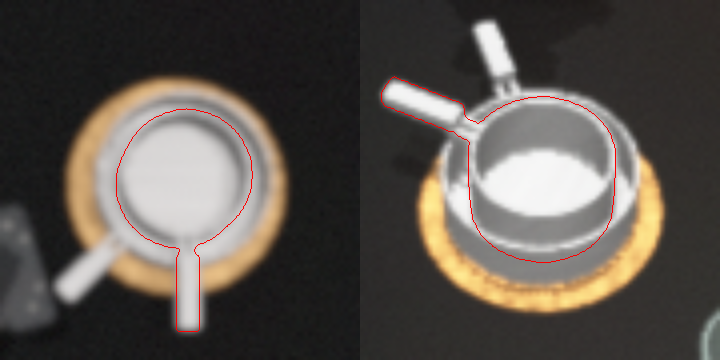

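Medium is nested, handle at 180°. Now the small one.

```bash
python3 -m inch '[{"dr":[0,0,0],"delta_pos":[0.0005,0.0015,-0.05],"jaw":0.5},{"dr":[0,0,0],"delta_pos":[0.0005,0.0015,-0.085],"jaw":0.5},{"dr":[0,0,0],"delta_pos":[0.0005,0.0015,-0.098],"jaw":0.5},{"dr":[0,0,0],"delta_pos":[0.0005,0.0015,-0.098],"jaw":0.5},{"dr":[0,0,0],"delta_pos":[0.0005,0.0015,-0.098],"jaw":0.5},{"dr":[0,0,0],"delta_pos":[0.0005,0.0015,-0.098],"jaw":0.2},{"dr":[0,0,0],"delta_pos":[0.0005,0.0015,-0.098],"jaw":0},{"dr":[0,0,0],"delta_pos":[0.0005,0.0015,-0.098],"jaw":0},{"dr":[0,0,0],"delta_pos":[0.0005,0.0015,-0.098],"jaw":0},{"dr":[0,0,0],"delta_pos":[0.0005,0.0015,-0.098],"jaw":0}]' 45
```

```text
time: 18.65
tcp_pos: [0.5152, -0.0129, 0.0418]
eef_rot: [0.809, -0.588, 0.001, 0.002]
contact_force: [-0.4, -0.2, 0.7]
opening: 0.0133
```

```bash
python3 -m inch '[{"dr":[0,0,0],"delta_pos":[0,0,0.01],"jaw":0},{"dr":[0,0,0],"delta_pos":[0,0,0.04],"jaw":0},{"dr":[0,0,0],"delta_pos":[0,0,0.08],"jaw":0},{"dr":[0,0,0],"delta_pos":[0,0,0.11],"jaw":0},{"dr":[0,0,0],"delta_pos":[0,-0.01,0.125],"jaw":0},{"dr":[0,0,3],"delta_pos":[0.01,-0.04,0.125],"jaw":0},{"dr":[0,0,8],"delta_pos":[0.02,-0.08,0.125],"jaw":0},{"dr":[0,0,13],"delta_pos":[0.03,-0.12,0.125],"jaw":0},{"dr":[0,0,18],"delta_pos":[0.04,-0.16,0.125],"jaw":0},{"dr":[0,0,23],"delta_pos":[0.05,-0.20,0.125],"jaw":0},{"dr":[0,0,27],"delta_pos":[0.0626,-0.235,0.125],"jaw":0},{"dr":[0,0,27],"delta_pos":[0.0626,-0.2493,0.125],"jaw":0},{"dr":[0,0,27],"delta_pos":[0.0626,-0.2493,0.10],"jaw":0},{"dr":[0,0,27],"delta_pos":[0.0626,-0.2493,0.08],"jaw":0},{"dr":[0,0,27],"delta_pos":[0.0626,-0.2493,0.08],"jaw":0},{"dr":[0,0,27],"delta_pos":[0.0626,-0.2493,0.08],"jaw":0}]' 45
python3 - <<'E'
from ov import *
im=get_image('scene'); t=get_image('top'); s=ctrl.state(); print(s['tcp_pos'],R.from_quat(s['eef_rot']).as_euler('xyz',degrees=True),s['contact_force'],s['opening'])
p=s['tcp_pos']
show([(t,0),(im,0)],[('S',(p[0]+.0509,p[1]+.0509,np.radians(225),p[2]-.0413))],'pics/o5.png')
E
```

```text
time: 20.65
tcp_pos: [0.578, -0.262, 0.1222]
eef_rot: [0.924, -0.383, 0.002, 0.001]
contact_force: [0.2, 0.3, -0.5]
opening: 0.0134
[ 0.57835553 -0.26227115  0.12266432] [179.96910352  -0.30828407 -45.00974465] [-1.10782875  0.67208945 -0.74900212] 0.013175330580379995
```

View pics/o5.png

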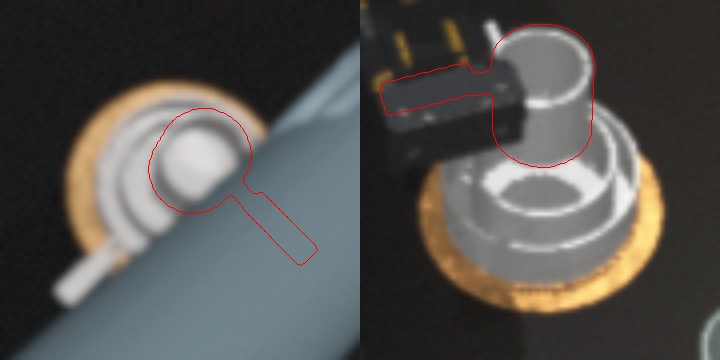

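```bash
python3 -m inch '[{"dr":[0,0,0],"delta_pos":[0,0,-0.02],"jaw":0},{"dr":[0,0,0],"delta_pos":[0,0,-0.04],"jaw":0},{"dr":[0,0,0],"delta_pos":[0,0,-0.058],"jaw":0},{"dr":[0,0,0],"delta_pos":[0,0,-0.065],"jaw":0},{"dr":[0,0,0],"delta_pos":[0,0,-0.068],"jaw":0},{"dr":[0,0,0],"delta_pos":[0,0,-0.069],"jaw":0},{"dr":[0,0,0],"delta_pos":[0,0,-0.069],"jaw":0}]' 45
python3 - <<'E'
from ov import *
im=get_image('scene'); t=get_image('top'); s=ctrl.state(); print(s['tcp_pos'],R.from_quat(s['eef_rot']).as_euler('xyz',degrees=True),s['contact_force'],s['opening'])
p=s['tcp_pos']
show([(im,0)],[('S',(p[0]+.0509,p[1]+.0509,np.radians(225),p[2]-.0413)),('M',(.6287,-.2113,np.pi,.008))],'pics/o6.png')
E
```

```text
time: 21.62
tcp_pos: [0.5787, -0.2624, 0.0541]
eef_rot: [0.924, -0.383, 0.003, 0.001]
contact_force: [-1.0, 0.7, -0.2]
opening: 0.0128
[ 0.5786923  -0.26239499  0.05413751] [179.9910964   -0.35381815 -45.00668149] [-0.23584283 -0.64164154  0.33895872] 0.013517513957745137
```

View pics/o6.png

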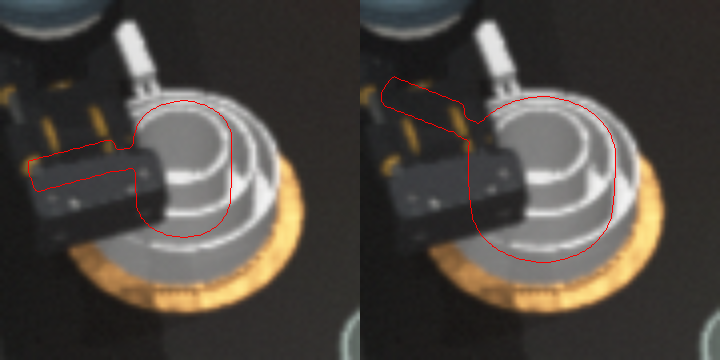

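```bash
python3 -m inch '[{"dr":[0,0,0],"delta_pos":[-0.0005,0,-0.001],"jaw":0},{"dr":[0,0,0],"delta_pos":[-0.0005,0,-0.001],"jaw":0},{"dr":[0,0,0],"delta_pos":[-0.0005,0,-0.001],"jaw":0.2},{"dr":[0,0,0],"delta_pos":[-0.0005,0,-0.001],"jaw":0.33},{"dr":[0,0,0],"delta_pos":[-0.0005,0,-0.001],"jaw":0.33},{"dr":[0,0,0],"delta_pos":[-0.0005,0,-0.001],"jaw":0.33},{"dr":[0,0,0],"delta_pos":[0,0,0.03],"jaw":0.33},{"dr":[0,0,0],"delta_pos":[0,0,0.07],"jaw":0.33},{"dr":[0,0,0],"delta_pos":[0,0,0.11],"jaw":0.33},{"dr":[0,0,0],"delta_pos":[-0.02,0.04,0.13],"jaw":0.5},{"dr":[0,0,0],"delta_pos":[-0.04,0.10,0.13],"jaw":0.5},{"dr":[0,0,0],"delta_pos":[-0.05,0.15,0.13],"jaw":0.5},{"dr":[0,0,0],"delta_pos":[-0.06,0.20,0.13],"jaw":0.5},{"dr":[0,0,0],"delta_pos":[-0.07,0.25,0.13],"jaw":0.5},{"dr":[0,0,0],"delta_pos":[-0.08,0.30,0.13],"jaw":0.5},{"dr":[0,0,0],"delta_pos":[-0.09,0.35,0.13],"jaw":0.5},{"dr":[0,0,0],"delta_pos":[-0.10,0.40,0.13],"jaw":0.5},{"dr":[0,0,0],"delta_pos":[-0.109,0.44,0.11],"jaw":0.5},{"dr":[0,0,0],"delta_pos":[-0.109,0.4733,0.06],"jaw":0.5},{"dr":[0,0,0],"delta_pos":[-0.109,0.4733,0.03],"jaw":0.5}]' 30
python3 - <<'E'
from ov import *
im=get_image('scene'); t=get_image('top'); s=ctrl.state(); print(s['tcp_pos'],R.from_quat(s['eef_rot']).as_euler('xyz',degrees=True),s['contact_force'],s['opening'])
show([(t,0),(im,0)],[('S',(.6292,-.2115,np.radians(225),.012))],'pics/o7.png')
cv2.imwrite('pics/l1.png',cv2.resize(im['frame'][90:210,280:400],None,fx=4,fy=4))
E
```

```text
time: 24.22
tcp_pos: [0.4684, 0.2141, 0.0821]
eef_rot: [0.925, -0.38, 0.002, 0.001]
contact_force: [-0.3, -0.2, -0.1]
opening: 0.0441
[0.46753362 0.21046173 0.08166754] [179.69099297  -0.28410783 -44.9439562 ] [ 0.49711847  0.85473405 -0.16970801] 0.04416097972452582
```

View pics/o7.png

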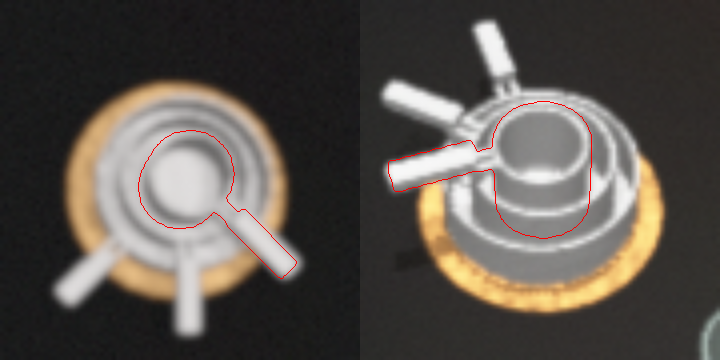

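View pics/l1.png

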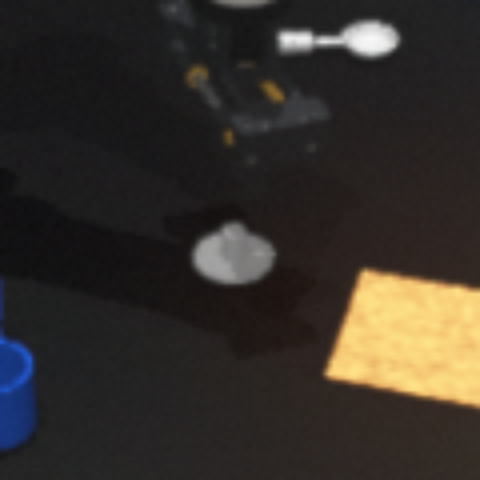

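```bash
python3 -m inch '[{"dr":[0,0,0],"delta_pos":[0.002,0.0005,-0.02],"jaw":0.5},{"dr":[0,0,0],"delta_pos":[0.002,0.0005,-0.045],"jaw":0.5},{"dr":[0,0,0],"delta_pos":[0.002,0.0005,-0.06],"jaw":0.5},{"dr":[0,0,0],"delta_pos":[0.002,0.0005,-0.069],"jaw":0.5},{"dr":[0,0,0],"delta_pos":[0.002,0.0005,-0.069],"jaw":0.5},{"dr":[0,0,0],"delta_pos":[0.002,0.0005,-0.069],"jaw":0.25},{"dr":[0,0,0],"delta_pos":[0.002,0.0005,-0.069],"jaw":0.1},{"dr":[0,0,0],"delta_pos":[0.002,0.0005,-0.069],"jaw":0},{"dr":[0,0,0],"delta_pos":[0.002,0.0005,-0.069],"jaw":0},{"dr":[0,0,0],"delta_pos":[0.002,0.0005,-0.069],"jaw":0}]' 30
```

```text
time: 25.58
tcp_pos: [0.4698, 0.2112, 0.0131]
eef_rot: [0.924, -0.382, 0.001, 0.003]
contact_force: [-1.3, 0.3, 6.0]
opening: 0.0188
```

```bash
python3 -m inch '[{"dr":[0,0,0],"delta_pos":[0,0,0.01],"jaw":0},{"dr":[0,0,0],"delta_pos":[0,0,0.04],"jaw":0},{"dr":[0,0,0],"delta_pos":[0,0,0.08],"jaw":0},{"dr":[0,0,0],"delta_pos":[0,0,0.12],"jaw":0},{"dr":[0,0,0],"delta_pos":[0.01,-0.03,0.14],"jaw":0},{"dr":[0,0,0],"delta_pos":[0.03,-0.08,0.14],"jaw":0},{"dr":[0,0,0],"delta_pos":[0.05,-0.13,0.14],"jaw":0},{"dr":[0,0,0],"delta_pos":[0.07,-0.18,0.14],"jaw":0},{"dr":[0,0,0],"delta_pos":[0.09,-0.23,0.14],"jaw":0},{"dr":[0,0,0],"delta_pos":[0.11,-0.28,0.14],"jaw":0},{"dr":[0,0,0],"delta_pos":[0.13,-0.33,0.14],"jaw":0},{"dr":[0,0,0],"delta_pos":[0.15,-0.38,0.14],"jaw":0},{"dr":[0,0,0],"delta_pos":[0.159,-0.41,0.14],"jaw":0},{"dr":[0,0,0],"delta_pos":[0.159,-0.4227,0.12],"jaw":0},{"dr":[0,0,0],"delta_pos":[0.159,-0.4227,0.11],"jaw":0},{"dr":[0,0,0],"delta_pos":[0.159,-0.4227,0.11],"jaw":0},{"dr":[0,0,0],"delta_pos":[0.159,-0.4227,0.11],"jaw":0}]' 30
python3 - <<'E'
from ov import *
im=get_image('scene'); t=get_image('top'); s=ctrl.state(); print(s['tcp_pos'],R.from_quat(s['eef_rot']).as_euler('xyz',degrees=True),s['contact_force'],s['opening'])
p=s['tcp_pos']
show([(im,0)],[('lid',(p[0],p[1],0,p[2]-.0127)),('S',(.629,-.2115,np.radians(225),.012))],'pics/o8.png')
E
```

```text
time: 27.7
tcp_pos: [0.629, -0.2099, 0.1231]
eef_rot: [0.924, -0.381, 0.001, 0.003]
contact_force: [0.2, 0.0, -0.7]
opening: 0.0192
[ 0.62927127 -0.21050103  0.12355186] [179.76737538  -0.30251643 -44.85744868] [0.30354043 0.26629452 0.01847152] 0.01897767892370315
```

View pics/o8.png

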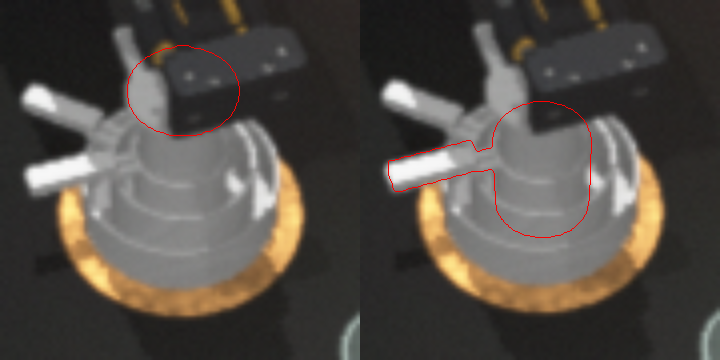

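```bash
python3 - <<'E'
from ov import *
im=get_image('scene'); t=get_image('top')
p=ctrl.state()['tcp_pos']
show([(im,0),(t,0)],[('lid',(p[0],p[1],0,p[2]-.0127))],'pics/o9.png',half=28,k=7)
E
```

```text
(no output)
```

View pics/o9.png

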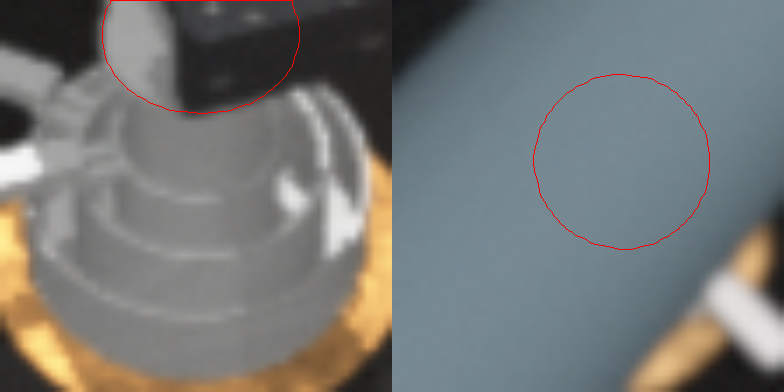

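```bash
python3 -m inch '[{"dr":[0,0,0],"delta_pos":[0,-0.001,-0.015],"jaw":0},{"dr":[0,0,0],"delta_pos":[0,-0.001,-0.03],"jaw":0},{"dr":[0,0,0],"delta_pos":[0,-0.001,-0.038],"jaw":0},{"dr":[0,0,0],"delta_pos":[0,-0.001,-0.042],"jaw":0},{"dr":[0,0,0],"delta_pos":[0,-0.001,-0.044],"jaw":0},{"dr":[0,0,0],"delta_pos":[0,-0.001,-0.045],"jaw":0},{"dr":[0,0,0],"delta_pos":[0,-0.001,-0.0455],"jaw":0},{"dr":[0,0,0],"delta_pos":[0,-0.001,-0.0455],"jaw":0}]' 30
python3 - <<'E'
from ov import *
im=get_image('scene'); s=ctrl.state(); print(s['tcp_pos'],s['contact_force'],s['opening'])
p=s['tcp_pos']
show([(im,0)],[('lid',(p[0],p[1],0,p[2]-.0127))],'pics/o10.png',half=40,k=7)
E
```

```text
time: 28.9
tcp_pos: [0.6293, -0.212, 0.0783]
eef_rot: [0.924, -0.382, 0.002, 0.003]
contact_force: [-0.4, 0.0, -0.4]
opening: 0.0191
[ 0.62925187 -0.21195697  0.07823553] [-0.61162059  0.27896764 -1.09673848] 0.018827228195693678
```

View pics/o10.png

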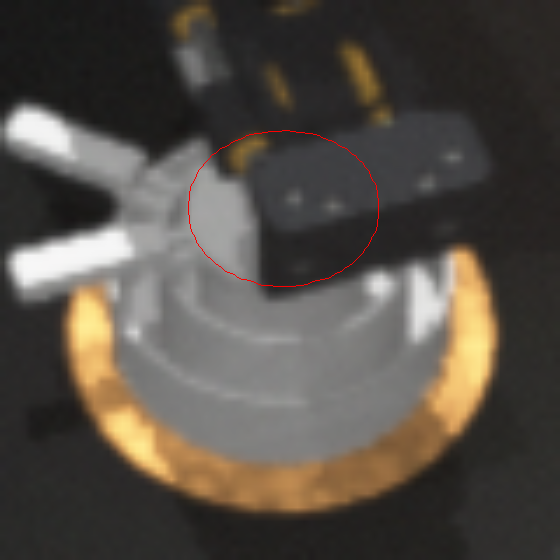

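```bash
python3 -m inch '[{"dr":[0,0,0],"delta_pos":[0,0,-0.0005],"jaw":0},{"dr":[0,0,0],"delta_pos":[0,0,-0.001],"jaw":0},{"dr":[0,0,0],"delta_pos":[0,0,-0.001],"jaw":0},{"dr":[0,0,0],"delta_pos":[0,0,-0.001],"jaw":0}]' 30
```

```text
time: 29.45
tcp_pos: [0.6294, -0.2121, 0.0781]
eef_rot: [0.924, -0.382, 0.002, 0.003]
contact_force: [-1.5, 2.1, 6.9]
opening: 0.0194
```

Contact at exactly the expected height. Releasing and withdrawing.

```bash
python3 -m inch '[{"dr":[0,0,0],"delta_pos":[0,0,0.0005],"jaw":0.25},{"dr":[0,0,0],"delta_pos":[0,0,0.0005],"jaw":0.4},{"dr":[0,0,0],"delta_pos":[0,0,0.0005],"jaw":0.4},{"dr":[0,0,0],"delta_pos":[0,0,0.0005],"jaw":0.4},{"dr":[0,0,0],"delta_pos":[0,0,0.02],"jaw":0.4},{"dr":[0,0,0],"delta_pos":[0,0,0.05],"jaw":0.4},{"dr":[0,0,0],"delta_pos":[0,0,0.09],"jaw":0.4},{"dr":[0,0,0],"delta_pos":[0,0,0.13],"jaw":0.4},{"dr":[0,0,0],"delta_pos":[-0.02,0.05,0.15],"jaw":0.4},{"dr":[0,0,0],"delta_pos":[-0.03,0.1,0.15],"jaw":0.4},{"dr":[0,0,0],"delta_pos":[-0.04,0.15,0.15],"jaw":0.4},{"dr":[0,0,0],"delta_pos":[-0.06,0.2,0.15],"jaw":0.4},{"dr":[0,0,0],"delta_pos":[-0.07,0.25,0.15],"jaw":0.4},{"dr":[0,0,0],"delta_pos":[-0.08,0.3,0.15],"jaw":0.4},{"dr":[0,0,0],"delta_pos":[-0.09,0.35,0.15],"jaw":0.4},{"dr":[0,0,0],"delta_pos":[-0.09,0.4,0.15],"jaw":0.4},{"dr":[0,0,0],"delta_pos":[-0.09,0.4,0.15],"jaw":0.4},{"dr":[0,0,0],"delta_pos":[-0.09,0.4,0.15],"jaw":0.4}]' 30
python3 - <<'E'
from ov import *
im=get_image('scene'); t=get_image('top'); s=ctrl.state(); print(s['tcp_pos'],s['contact_force'],s['opening'])
show([(t,0),(im,0)],[('lid',(.6293,-.212,0,.065))],'pics/o11.png')
for a,l in((t,'top'),(im,'scene')):
    print(l,fit(a,'cruc',(.459,-.207,0),rot=False,lo=40,hi=100,pad=3)[0])
cv2.imwrite('pics/fin.png',np.vstack([t['frame'],im['frame']])[:, :][::1])
E
python3 -c "
import cv2;f=cv2.imread('pics/fin.png');cv2.imwrite('pics/fin2.png',cv2.resize(f,(480,600)))"
```

```text
time: 31.7
tcp_pos: [0.5397, 0.187, 0.229]
eef_rot: [0.924, -0.382, 0.002, 0.003]
contact_force: [-0.5, -1.0, 0.6]
opening: 0.0356
[0.53977085 0.18607393 0.2287846 ] [-0.06341489  0.3335389  -0.27764629] 0.0346088258103356
top [ 0.46057586 -0.20898328  0.        ]
scene [ 0.45721061 -0.20507834  0.        ]
```

View pics/o11.png

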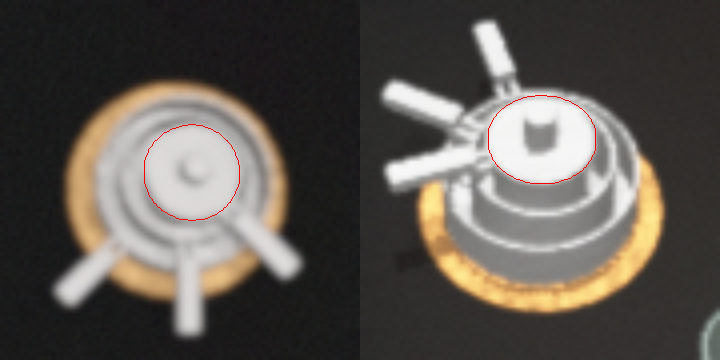

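View pics/fin2.png

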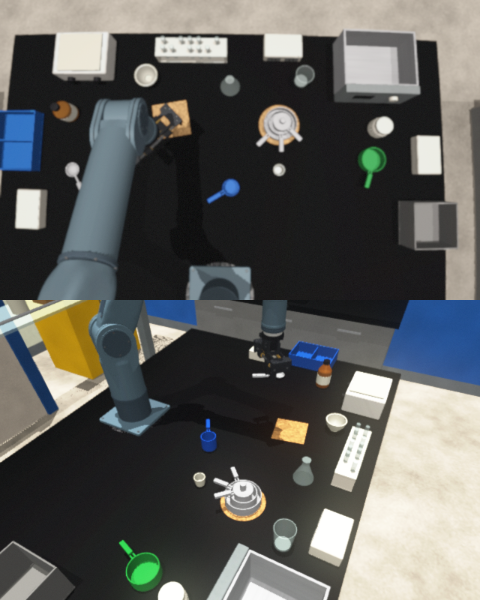

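```bash
python3 -c "
from plant import workorder; print(workorder.close_job())"
```

```text
the job is handed in; nothing more can be done
None
```

The three steel pans and the lid are nested on the round cork mat, in the order asked, and the job is handed in. The clock stood at about 32 s of the 144 s allowed.

- **Order and handles:** the large pan went down first, then the medium, the small and last the lid. The handles point to about 135°, 180° and 225° (0° is straight ahead of the robot), each an eighth of a turn on, and none lies over another.
- **Seating:** in both camera views the final outlines of every pan and the lid match the expected seated, level poses to about 1–2 mm. The large pan is centred on the mat to the same accuracy.
- **Release:** everything was let go. The gripper is clear of everything and the wrist reads near-zero force.
- **Left alone:** the crucible measures the same as at the start, within 0.4 mm in each view. The square mat is empty, and the blue and green look-alikes were not touched.
- **Disagreements:** the two cameras differed by 2–4 mm in absolute position throughout, so I averaged them. In the last lowering check before release, the lid was hidden behind the gripper. I judged its seating by contact height and about 7 N of force, then confirmed it in the pictures after withdrawing. No check failed.

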